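# Tug the wedge out from under the propped shelf board

## Robot

A 6-joint arm with a two-finger parallel gripper is mounted at the origin on the work surface. World frame = base frame: x ahead of the robot, y to its left, z up, the work surface at z = 0. Lengths are in m, angles in rad, forces in N, time in s.
With the tool pointing down it reaches from about 0.2 to 0.875 m from the base axis. Payload 3.4 kg.
Tool frame: the origin (TCP) lies between the finger pads; the fingertips stand 25 mm ahead of it and the grasp point (between the pads) lies 6 mm ahead of it (r.nose_length is the z of the fingertips in the tool frame, in m); z points along the fingers, x is the direction in which the jaws open and shut, and the axes are right-handed (so a half turn about z gives the same grasp; the last joint's range is limited). The gripper opens to 94 mm and grips with 3 to 60 N. Pads are 16 mm wide; open, the fingers measure 119 mm over their backs; the gripper's body (75 mm by 177 mm) begins 78 mm behind the grasp point.
Start: joints at [1.134, 0.276, 1.505, -0, 1.361, -0.121], TCP at [0.179, 0.547, 0.23] pointing down, gripper open.
Joint ranges: [-2.89, 2.89], [-0.75, 2.08], [0.22, 2.7], [-1.18, 4.32], [0.11, 2.71], [-2.7, 2.7]. Speed limits (rad/s): [2.57, 2.57, 3.14, 3.14, 3.14, 3.14].

## Interface

Orientations are given as a unit quaternion [w, x, y, z].
In Python, from plant import r, gripper_to, inverse_kinematics, vision, models, telemetry gives the robot as it stands. Calls block until the motion is done:
- r.move_to(position, orientation): joint-space move of the TCP to a pose.
- r.move_l(position, rot=None, vel=0.15, guard=None): straight line of the TCP; rot=None keeps the orientation; vel is the mean speed in m/s. With guard (N) it stops when the force on the tool has changed by that much, and returns True; else False.
- r.movej(angles): joint-space move.
- gripper_to(opening, f_grip=None): finger opening in m; f_grip is the grip in N (None keeps the last); returns when the fingers have stopped.
- r.hold(seconds).
- inverse_kinematics(position, orientation): joint angles nearest the present ones, or None.
- vision.snapshot(name): name is "scene" or "top" or "wrist"; returns the picture (480x640x3 uint8, red, green, blue); there is no depth.
- vision.get_calibration(name): a dict with "fx", "fy", "cx", "cy" (pixels), "position" and "orientation" of the camera in the world. Camera axes: x right, y down, z forward; pixel columns grow to the right and rows downward; lengths in m; the calibration is good to about 2 mm. A picture is of the moment at which its call begins: read the wrist's pose just before it. get_calibration takes no time and is no camera call; for the wrist camera it gives the pose at the moment of the call.
A pose or a line that the arm cannot do raises r.PlanningError and nothing moves.
- r.sign_off(): hands the job in, once; it reports no verdict.
Trained networks look in the newest picture that a camera, given by its name, has taken for a name from the list of things; names that differ only in an ending like _2 or _b are one class to them, and where a whole thing is asked for, a point or a joint stands for the part that bears it (a point fixed in the world has none). Each returns a list of dicts, best first, with "score" (0 to 1); they miss things now and then, are a little off and sometimes report something else, mostly with a low value. They report only what shows in the picture. A call takes as long as a camera call. They do not tell look-alikes from the thing itself.
- models.boxes_of(thing, camera): "at" ([x, y, z] in m, in world coordinates, good to about 4 mm: the middle of the surface that is visible of it).
- models.regions_of(thing, camera): "pixels" (480x640 bool, what is visible of it).
- models.mark_of(thing, camera): "at" ([x, y, z] in m, in world coordinates, good to about 4 mm: a listed point, or the origin of a listed thing).
Readings, each from a call of its own:
- telemetry.current_t(): time.
- telemetry.current_joints(): joint angles.
- telemetry.current_dq(): joint speeds.
- telemetry.current_joint_efforts(): joint torques, N m.
- telemetry.current_ee_pos(): TCP position.
- telemetry.current_tool_rot(): TCP orientation.
- telemetry.current_wrist_force(): force on the tool from outside, world axes, zero at the start.
- telemetry.current_torque(): the same for the moment, N m.
- telemetry.current_opening(): finger opening in m.
Only numpy, scipy, OpenCV 4.12 (cv2) and the standard library are available. Lean on these libraries where they do the work, as an engineer would, in place of code of your own. Each camera call takes 0.05 s, during which the arm holds its last target. There are 200 camera calls.

## Task

The hinged shelf board in the pantry was wedged up to dry; bring it down flat again. Work the wooden wedge that props its front edge straight back out in small tugs of about two centimetres, pausing about half a second after each, until it is completely clear of the board and the board has settled flat. Leave the wedge lying on its flat base on the shelf in front of the board, do not lift the board, and leave the spare wedge and the glass tumbler on either side of it where they are.

Things in the scene. Friction and masses are not known exactly. Their poses are not given: they have to be found in the camera images.
- wedge_mid (a point): Wooden wedge, 150 long, 30 wide, 40 high at the butt, 6 at the tip (mm), 75 g, base on the shelf z = 0. Point: mid length and width, 11.5 mm up. +x to the tip, 75 mm of it under the board; -x to the free butt; z up. Grip across y from above about 45 mm from here to the butt (33 mm high there), firmly, 50 N; pull up to 20 N along -x. Pulled 100 mm it is clear of the board.
- board_edge (a point): Middle of the lower front edge of the white shelf board (240 deep, 400 wide, 25 thick (mm), 1.7 kg, hinged along its far edge). z = 2 mm when the board is flat, about 23 mm when propped at the start; it sinks by the board's own weight as the wedge is drawn. +x points under the board to the hinge, -x away from it towards the robot, y along the edge.
- spare_mid (a point): Spare wedge of the same wood lying loose about 170 mm to one side of the propping wedge, under nothing: 110 long, 30 wide, 32 high at the butt, 5 at the tip (mm). Point: mid length and width, 9 mm up; +x to its tip. Not to be moved.
- tumbler_mid (a point): Glass tumbler standing on the other side of the wedge from the spare, about 170 mm from it: 95 mm high, 66 mm across the rim. Point: its centre, half-way up. Not to be moved.
Things that resemble listed ones, but are neither listed nor needed, are in the scene too. What is shaped like the part that bears wedge_mid but purple or yellow is not meant.

How it is judged:
By the outcome, as a careful person would: the job done as asked, in the order asked, and still so for the second after the job is handed in, with the robot touching nothing.
It also fails if it takes over 40 s, if anything falls off the work surface, if the arm or the gripper's body presses on something with over 40 N, if the wrist force passes 120 N, or if a joint passes its speed limit or range.

## Working session

There is one attempt and no reset: what is moved stays moved. The work goes in short steps, each a Python script; the robot and the scene stay as the last script left them, time stands still between calls to the robot, and variables do not carry over. Pictures are saved under pics/ and viewed, about 8 in all and at most 12, crops included, and the job is handed in when it is done.

```bash
ls; mkdir -p pics; python3 - <<'E'
from plant import r, vision, models, telemetry
import cv2, numpy as np
for c in ("scene","top"):
    im=vision.snapshot(c); cv2.imwrite(f"pics/{c}0.png",im[:,:,::-1])
    print(c,{k:np.round(v,3).tolist() for k,v in vision.get_calibration(c).items()})
    for t in ("wedge_mid","board_edge","spare_mid","tumbler_mid"):
        print(t,[(np.round(d["at"],4).tolist(),round(d["score"],2)) for d in models.mark_of(t,c)])
print(telemetry.current_t(), telemetry.current_tool_rot())
E
```

```text
pics
scene {'fx': 547.678, 'fy': 547.678, 'cx': 317.375, 'cy': 237.588, 'position': [1.185, -0.166, 0.87], 'orientation': [-0.248, 0.742, 0.594, -0.19]}
wedge_mid [([0.6521, -0.0077, 0.0157], 0.9), ([0.7558, 0.2705, 0.0129], 0.7), ([0.4761, -0.2933, 0.0045], 0.7)]
board_edge [([0.638, -0.0676, 0.0244], 0.86)]
spare_mid [([0.5265, -0.1514, 0.0106], 0.86)]
tumbler_mid [([0.5847, 0.1938, 0.0514], 0.7)]
top {'fx': 584.656, 'fy': 584.656, 'cx': 317.682, 'cy': 228.033, 'position': [0.525, -0.015, 1.286], 'orientation': [-0.028, 0.707, -0.706, 0.028]}
wedge_mid [([0.4769, -0.2909, 0.0105], 0.96), ([0.7514, 0.2685, 0.0096], 0.78), ([0.6568, -0.0042, 0.009], 0.57)]
board_edge [([0.6421, -0.0668, 0.0259], 0.74)]
spare_mid [([0.5271, -0.1521, 0.0084], 0.8), ([0.5794, 0.1933, 0.0457], 0.2)]
tumbler_mid [([0.58, 0.1906, 0.0442], 0.86)]
0.5 [-1.77063323e-05  8.09490356e-01  5.87133172e-01  1.56411262e-05]
```

View pics/top0.png

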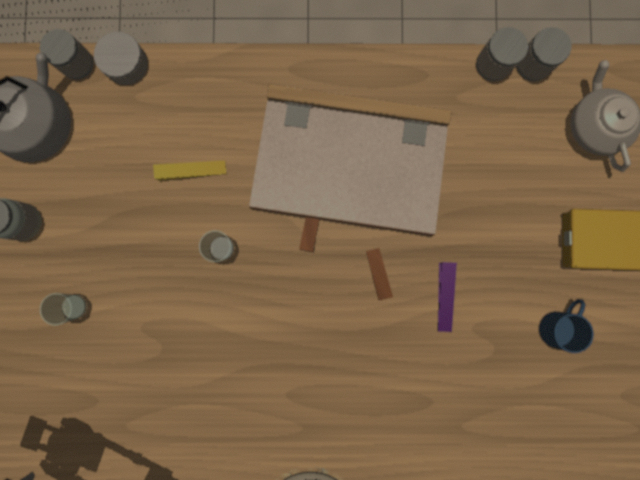

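View pics/scene0.png

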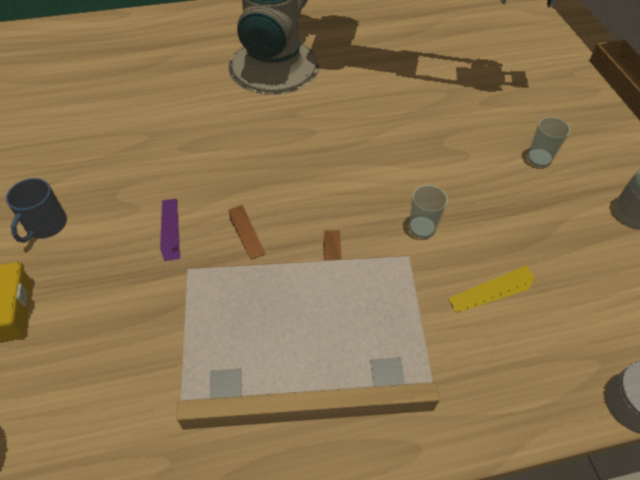

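Top view: the propping wedge's free part is at (310,235) under the board. The spare is at (379,274) and the tumbler at (217,247). The purple (447,297) and yellow (190,170) bars are look-alikes to ignore. Next I'll get the wedge axis and take a wrist view from above it.

```bash
cat > h.py <<'E'
from plant import r, vision, models, telemetry, gripper_to, inverse_kinematics
import cv2, numpy as np
from scipy.spatial.transform import Rotation as R
def qR(q): return R.from_quat([q[1],q[2],q[3],q[0]]).as_matrix()
def ray(cal,uv,z):
    uv=np.atleast_2d(np.asarray(uv,float)); z=np.broadcast_to(z,len(uv))
    d=np.c_[(uv[:,0]-cal["cx"])/cal["fx"],(uv[:,1]-cal["cy"])/cal["fy"],np.ones(len(uv))]@qR(cal["orientation"]).T
    p=np.asarray(cal["position"]); return p+d*((z-p[2])/d[:,2])[:,None]
def tool(yaw):  # tool down, jaws (x) at world yaw
    m=np.array([[np.cos(yaw),np.sin(yaw),0],[np.sin(yaw),-np.cos(yaw),0],[0,0,-1]]); q=R.from_matrix(m).as_quat(); return [q[3],*q[:3]]
def region(thing,cam,near):
    """visible region of the thing nearest to a world point (seen at z=.03)"""
    cal=vision.get_calibration(cam); L=models.regions_of(thing,cam); best=None
    for d in L:
        v,u=np.nonzero(d["pixels"]); c=ray(cal,[[u.mean(),v.mean()]],.03)[0]; e=np.hypot(*(c[:2]-near[:2]))
        if best is None or e<best[0]: best=(e,d["pixels"],c,d["score"])
    return best
E
python3 - <<'E'
from h import *
im=vision.snapshot("top"); cal=vision.get_calibration("top")
for t,n,z in (("wedge_mid",(.59,0),.034),("board_edge",(.75,-.06),.04),("spare_mid",(.527,-.152),.02)):
    b=region(t,"top",n)
    if b is None: print(t,None); continue
    v,u=np.nonzero(b[1]); rc=cv2.boxPoints(cv2.minAreaRect(np.c_[u,v].astype(np.float32)))
    print(t,round(b[0],3),b[3],len(u),rc.round(1).tolist(),ray(cal,rc,z).round(4).tolist())
m=ray(cal,[[305,250]],.035)[0]; print(m)
# tool over free part
r0=telemetry.current_t()
yaw=np.pi/2-.12
for y in (yaw,yaw-np.pi):
    q=inverse_kinematics([.57,0,.25],tool(y)); print(y,q if q is None else np.round(q,2))
print({k:np.round(x,3).tolist() for k,x in vision.get_calibration("wrist").items()})
E
```

```text
wedge_mid 0.021 0.87 501 [[298.1000061035156, 249.60000610351562], [304.79998779296875, 216.1999969482422], [319.20001220703125, 219.0], [312.5, 252.5]] [[0.5775, 0.0267, 0.034], [0.6495, 0.0126, 0.034], [0.6433, -0.0184, 0.034], [0.5714, -0.0042, 0.034]]
board_edge 0.023 0.72 20397 [[247.8000030517578, 208.8000030517578], [264.5, 98.5999984741211], [450.29998779296875, 126.69999694824219], [433.6000061035156, 236.89999389648438]] [[0.6647, 0.1346, 0.04], [0.9059, 0.1008, 0.04], [0.8441, -0.3024, 0.04], [0.6047, -0.2628, 0.04]]
spare_mid 0.007 0.81 774 [[363.70001220703125, 251.3000030517578], [378.70001220703125, 246.8000030517578], [393.5, 296.70001220703125], [378.5, 301.1000061035156]] [[0.5747, -0.1149, 0.02], [0.5844, -0.1474, 0.02], [0.4771, -0.1786, 0.02], [0.4675, -0.1462, 0.02]]
[0.57667947 0.01189864 0.035     ]
1.4507963267948965 [-0.12  0.26  1.48 -0.    1.4  -1.57]
-1.6907963267948967 [-0.12  0.26  1.48 -0.    1.4   1.57]
{'fx': 341.125, 'fy': 341.125, 'cx': 323.801, 'cy': 238.173, 'position': [0.109, 0.568, 0.385], 'orientation': [0.104, 0.803, 0.582, 0.075]}
```

```bash
python3 - <<'E'
from h import *
a=-.17; d=np.array([np.cos(a),np.sin(a),0])
g=np.array([.5745,.011,0])+.03*d
r.move_to(list(g+[0,0,.19]),tool(np.pi/2+a))
cal=vision.get_calibration("wrist"); im=vision.snapshot("wrist"); cv2.imwrite("pics/w1.png",im[:,:,::-1])
print(telemetry.current_t(),np.round(telemetry.current_ee_pos(),4),{k:np.round(x,4).tolist() for k,x in cal.items()})
b=region("wedge_mid","wrist",(.595,.005)); 
if b:
    v,u=np.nonzero(b[1]); print(b[0],b[3],len(u),cv2.boxPoints(cv2.minAreaRect(np.c_[u,v].astype(np.float32))).round(1).tolist())
print([(np.round(x["at"],4).tolist(),x["score"]) for x in models.mark_of("wedge_mid","wrist")],[(np.round(x["at"],4).tolist(),x["score"]) for x in models.mark_of("board_edge","wrist")])
E
```

```text
3.2 [0.604  0.0069 0.1901] {'fx': 341.1247, 'fy': 341.1247, 'cx': 323.8013, 'cy': 238.1733, 'position': [0.5316, 0.0182, 0.345], 'orientation': [0.098, 0.7582, 0.6393, 0.0824]}
0.013620498939153208 0.61 2283 [[306.0, 197.0], [338.0, 197.0], [338.0, 271.0], [306.0, 271.0]]
[([0.6537, -0.0043, 0.0093], 0.7), ([0.757, 0.2637, 0.0117], 0.63)] [([0.6426, -0.0628, 0.0192], 0.63)]
```

View pics/w1.png

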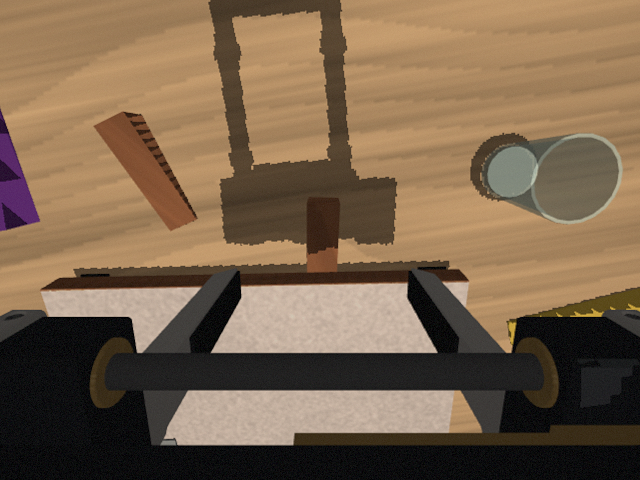

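The wedge's free part shows at columns 306–338, rows 197–271, with clear floor on both sides; the board edge is at about row 272. I'll fit its side edges on the sloped top surface.

```bash
python3 - <<'E'
from h import *
vision.snapshot("wrist"); cal=vision.get_calibration("wrist")
b=region("wedge_mid","wrist",(.595,.005)); M=b[1]
rows=[v for v in range(205,266) if M[v].any()]
lo=np.array([[np.nonzero(M[v])[0][0]-.5,v] for v in rows]); hi=np.array([[np.nonzero(M[v])[0][-1]+.5,v] for v in rows])
vv=np.nonzero(M.any(1))[0]; print(vv[0],vv[-1])
butt=ray(cal,[[322,vv[0]-.5]],.04)[0]; print("butt",butt)
d=np.array([.985,-.17])
for it in range(4):
    P=[]
    for E in (lo,hi):
        z=np.full(len(E),.035)
        for _ in range(10):
            p=ray(cal,E,z); z=.04-.034/.15*((p[:,:2]-butt[:2])@d)
        P.append(p)
    f=[np.polyfit(p[:,0],p[:,1],1) for p in P]; d=np.array([1,np.mean([k[0] for k in f])]); d/=np.linalg.norm(d)
x=.6; ys=[np.polyval(k,x) for k in f]
print("slopes",[k[0] for k in f],"width",abs(ys[0]-ys[1])*d[0],"yc at .6",np.mean(ys),"yaw",np.arctan2(d[1],d[0]))
e=ray(cal,[[50,288],[466,283]],.048); print(e, -np.arctan2(e[1,0]-e[0,0],e[1,1]-e[0,1]))
E
```

```text
197 272
butt [0.5722126  0.00904718 0.04      ]
slopes [np.float64(-0.20343293890663794), np.float64(-0.18777117998196885)] width 0.03019857872951736 yc at .6 0.00479762966520824 yaw -0.19316321656642607
[[ 0.61263043 -0.25646438  0.048     ]
 [ 0.67344202  0.12777865  0.048     ]] -0.15696149349385735
```

```bash
python3 - <<'E'
from h import *
a=-.188; d=np.array([np.cos(a),np.sin(a),0]); g=np.array([.602,.0044,.029])
gripper_to(.062,50)
r.move_to([g[0],g[1],.10],tool(np.pi/2+a))
print("hit",r.move_l(list(g),vel=.06,guard=8))
F=lambda:np.round(telemetry.current_wrist_force(),1)
print(telemetry.current_t(),F(),np.round(telemetry.current_ee_pos(),4))
gripper_to(.02,50); r.hold(.2)
print("open",telemetry.current_opening(),F(),np.round(telemetry.current_torque(),2))
p=np.array(telemetry.current_ee_pos()); p[2]=g[2]
r.move_l(list(p-.02*d),vel=.05); print(F()); r.hold(.5)
print(telemetry.current_t(),F(),telemetry.current_opening(),np.round(telemetry.current_ee_pos(),4))
vision.snapshot("top"); print([(np.round(x["at"],4).tolist(),x["score"]) for x in models.mark_of("wedge_mid","top")],[(np.round(x["at"],4).tolist(),x["score"]) for x in models.mark_of("board_edge","top")])
im=vision.snapshot("wrist"); cv2.imwrite("pics/w2.png",im[:,:,::-1])
np.save("p0.npy",p)
E
```

```text
hit False
5.9083 [-1.1  0.  -0. ] [0.6024 0.0044 0.0294]
open 0.029718899018351896 [0.4 5.5 1.7] [ 0.96 -0.    0.19]
[ 4.7 -1.4 -2.7]
7.7583 [ 4.8 -1.8 -3. ] 0.029537895739317237 [0.5841 0.0075 0.0291]
[([0.4772, -0.2926, 0.0072], 0.92), ([0.7539, 0.2692, 0.0116], 0.75)] [([0.6429, -0.0687, 0.0199], 0.63)]
```

View pics/w2.png

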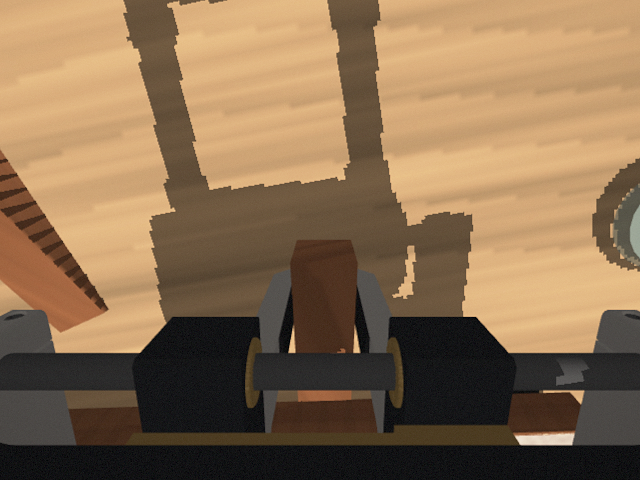

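The wedge is held squarely between the pads (columns 292–357, butt at row 240). The opening reads 29.5 mm and the pull about 5 N, so I'm continuing the tugs.

```bash
python3 - <<'E'
from h import *
a=-.188; d=np.array([np.cos(a),np.sin(a),0]); p=np.load("p0.npy")
for k in range(2,6):
    r.move_l(list(p-.0202*k*d),vel=.05); f=np.round(telemetry.current_wrist_force(),1); r.hold(.5)
    print(k,f,np.round(telemetry.current_wrist_force(),1),round(telemetry.current_opening(),4),np.round(telemetry.current_ee_pos(),4),telemetry.current_t())
im=vision.snapshot("scene"); cv2.imwrite("pics/s2.png",cv2.resize(im[200:400,140:460],None,fx=2.5,fy=2.5,interpolation=cv2.INTER_CUBIC)[:,:,::-1])
print([(np.round(x["at"],4).tolist(),x["score"]) for x in models.mark_of("wedge_mid","scene")],[(np.round(x["at"],4).tolist(),x["score"]) for x in models.mark_of("board_edge","scene")])
E
```

```text
2 [ 3.6 -1.5 -3.2] [ 4.6 -3.4 -2.2] 0.0297 [0.5633 0.0121 0.0291] 9.0167
3 [ 2.7  0.  -1.2] [ 3.5  0.5 -0.8] 0.0297 [0.5426 0.0166 0.0291] 10.0667
4 [-2.3 -0.2  3.9] [-2.7 -0.6  5.5] 0.0294 [0.5212 0.0203 0.0291] 11.1167
5 [-1.1  0.6  5.7] [-2.4  0.6  7.2] 0.0299 [0.5014 0.0243 0.0291] 12.1667
[([0.7583, 0.2668, 0.0129], 0.91), ([0.5513, 0.016, 0.0146], 0.78), ([0.4783, -0.294, 0.0113], 0.59)] [([0.6388, -0.0683, 0.0042], 0.86)]
```

View pics/s2.png

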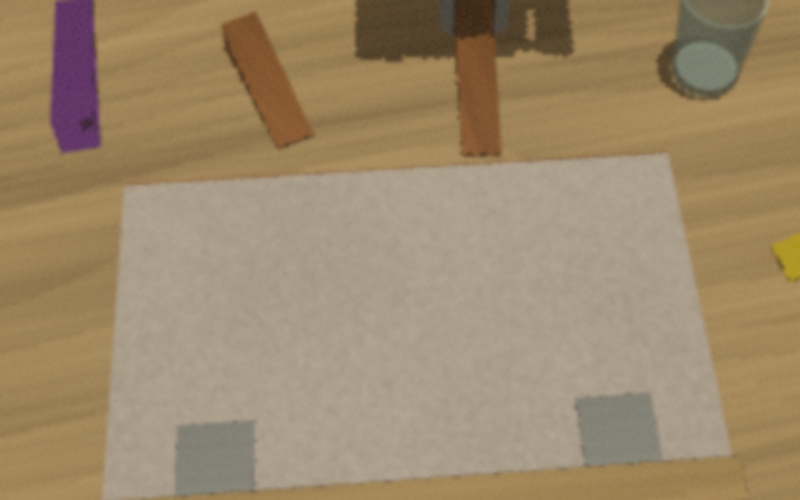

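Scene crop: the wedge tip (480,156) is clear of the board edge (row ~163, which hides a strip of floor). The board is down, with its edge at z≈4 mm. Now I'll release and retreat.

```bash
python3 - <<'E'
from h import *
a=-.188; d=np.array([np.cos(a),np.sin(a),0])
gripper_to(.062); r.hold(.2)
p=np.array(telemetry.current_ee_pos()); r.move_l([p[0],p[1],.16],vel=.08)
r.move_l(list(np.array([p[0],p[1],.25])-.12*d),vel=.15); r.hold(.3)
print(telemetry.current_t(),np.round(telemetry.current_wrist_force(),1))
im=vision.snapshot("top")
for t in ("wedge_mid","board_edge","spare_mid","tumbler_mid"): print(t,[(np.round(x["at"],4).tolist(),round(x["score"],2)) for x in models.mark_of(t,"top")])
cv2.imwrite("pics/t3.png",cv2.resize(im[80:320,180:480],None,fx=2.5,fy=2.5)[:,:,::-1])
im=vision.snapshot("wrist"); cv2.imwrite("pics/w3.png",im[:,:,::-1])
for t in ("wedge_mid","board_edge"): print(t,[(np.round(x["at"],4).tolist(),round(x["score"],2)) for x in models.mark_of(t,"wrist")])
E
```

```text
16.4417 [-0.3 -0.4 -1. ]
wedge_mid [([0.5548, 0.0171, 0.011], 0.97), ([0.7499, 0.2678, 0.0112], 0.96), ([0.4762, -0.2899, 0.0116], 0.86)]
board_edge [([0.6417, -0.0674, 0.0052], 0.75)]
spare_mid [([0.5285, -0.1509, 0.0076], 0.79), ([0.6419, -0.0685, 0.0042], 0.69)]
tumbler_mid [([0.5819, 0.1929, 0.0459], 0.68)]
wedge_mid [([0.5543, 0.017, 0.0089], 0.85), ([0.4771, -0.2918, 0.0107], 0.71)]
board_edge [([0.64, -0.063, -0.001], 0.85)]
```

View pics/t3.png

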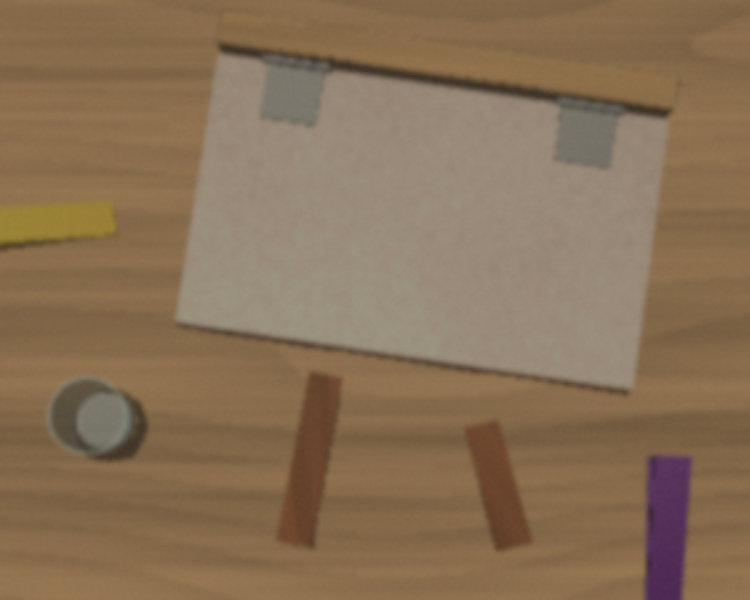

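View pics/w3.png

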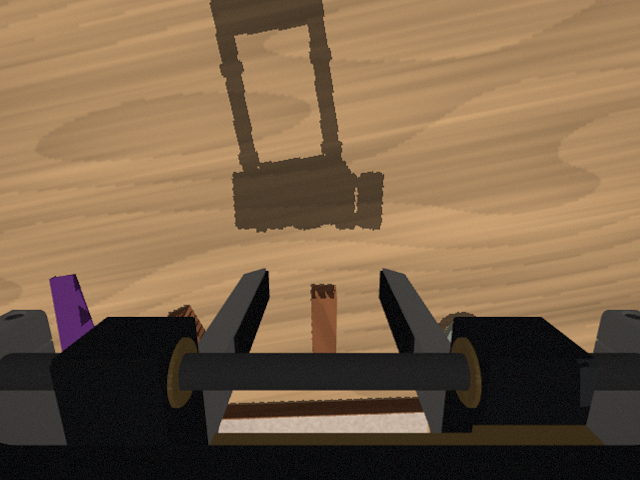

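Top crop: the tip (325,373) has a clear gap to the board edge (row ~345). The board is flat, and the spare (500,485) and tumbler (95,415) are unmoved. In the wrist view the wedge lies flat at (323,318), free of the fingers.

```bash
python3 -c "
from plant import r; r.sign_off()"
```

```text
the job is handed in; nothing more can be done
```

I gripped the propping wedge at 50 N and drew it straight back in five tugs of about 2 cm, pausing at least 0.5 s after each. Then I opened the fingers, backed the arm away and handed the job in at about 16.5 s.

Last checks before hand-in, from the top and wrist cameras:
- **Wedge:** it lies on its base in front of the board, with its middle at about (0.554, 0.017, 0.010). The tip is roughly 20 mm clear of the board edge.
- **Board:** it is down, but the edge height is only known to a few millimetres. The readings were 5 mm (top), 4 mm (scene camera, before release) and −1 mm (wrist), against 2 mm for flat and about 23 mm at the start.
- **Spare wedge and tumbler:** both are within about 2–3 mm of their first readings, which is inside the measuring error.
- **Forces:** the wrist-force readings I took stayed below about 8 N, and about 1 N remained after release. During the last two tugs the gripper bore down on the wedge with 5–7 N, and the wedge still lay flat afterwards.

No check failed; the wedge axis measured about 2° off square to the board edge, so I pulled along the wedge.

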